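# Hang the sink caddy on the shelf rail and park it in the notch under the red tag

### The arm

A 7-joint arm with a two-finger parallel gripper is mounted at the origin on the work surface. World frame = base frame: x ahead of the robot, y to its left, z up, the work surface at z = 0. Lengths are in m, angles in rad, forces in N, time in s.
With the tool pointing down it reaches from about 0.4 to 0.85 m from the base axis. Payload 6.9 kg.
Tool frame: the origin (TCP) lies at the very end of the fingers, on their centre line; the grasp point (between the pads) lies grip_point_offset behind it (grip_point_offset is the distance from the TCP to the grasp point, in m); z points along the fingers, y is the line along which they close (so a half turn about z gives the same grasp; the last joint's range is limited). The gripper opens to 85 mm and grips with 20 to 120 N. Pads are 22 mm wide; open, the fingers measure 114 mm over their backs; the gripper's body (76 mm by 85 mm) begins 54 mm behind the grasp point. The pads swing forward as they close: fully open they stand 13 mm farther back than shut.
Start: joints at [-1.212, 0.507, -0.238, 1.5, 0.126, 1.149, -0.155], TCP at [0.156, 0.605, 0.231] pointing down, gripper open.
Joint ranges: [-3.08, 3.08], [-0.24, 2.05], [-1.43, 1.35], [0, 2.5], [-1.52, 4.66], [0.17, 1.96], [-2.89, 2.89]. Speed limits (rad/s): [2.39, 2.39, 3.14, 3.14, 3.14, 3.14, 3.14].

### API

Orientations are given as a unit quaternion [x, y, z, w].
In Python, from station import * gives the robot as it stands. The module is installed in compiled form; this text tells all that it offers.
- The arm moves only by the tool servo_tool, never from a script. Its argument "motion" is a list of rows, each a list of 7 numbers: the turn, a rotation vector about the tool's x, y, z in rad, then the shift along the tool's x, y, z in cm, then the opening, from 0 (shut) to 1 (fully open). A call has 1 to 12 rows; each row is the pose to reach, as a shift and turn from the pose commanded when the call began, along the tool's axes at that moment; what a row does not reach only later rows make up. A row lasts 1/12 s, in which the tool goes at most 41.7 mm and 7.16 degrees, less where a joint would pass 70% of its speed; a pose out of reach is approached as far as the arm can. A call with a gripper value outside its range is refused whole. The fingers move at their own pace and stop on an object; "grip_force" is the grip in N (left out, the last holds). Time passes only in rows, so rows that repeat a pose let the fingers close. It gives the time, the measured TCP pose, the force, the opening and the grip force at its end, in the units of the state.
- sense(): the state, without advancing time (a new reading comes with each control period).
- get_image(name): name is "scene" or "side" or "wrist"; returns the picture (480x640x3 uint8, red, green, blue); there is no depth.
- get_calibration(name): a dict with "camera_matrix" (3x3 intrinsics, pixels), "k1" (the pictures are not rectified: a ray, as slopes to the right and down, at radius r is drawn at 1 + k1 r^2 times it, then the intrinsics apply), "world_from_camera" (4x4, takes a point from camera to world coordinates). Camera axes: x right, y down, z forward; pixel columns grow to the right and rows downward; lengths in m; the calibration is good to about 2 mm. A picture is of the moment at which its call begins: read the wrist's pose just before it. get_calibration takes no time and is no camera call; for the wrist camera it gives the pose at the moment of the call.
- sign_off(): hands the job in; it is judged then, once.
Trained networks look in the newest picture that a camera, given by its name, has taken for a name from the list of things; names that differ only in an ending like _2 or _b are one class to them, and where a whole thing is asked for, a point or a joint stands for the part that bears it (a point fixed in the world has none). Each returns a list of dicts, best first, with "p" (0 to 1); they miss things now and then, are a little off and sometimes report something else, mostly with a low value. They report only what shows in the picture. A call takes as long as a camera call. They do not tell look-alikes from the thing itself.
- spot_in(camera, label): "rect" ([left, top, right, bottom] in pixels, round what is visible of it).
The state is a dict: "clock": time; "joint_pos": joint angles; "qd": joint speeds; "effort": joint torques, N m; "position": TCP position; "tool_rot": TCP orientation; "ft_force": force on the tool from outside, world axes, zero at the start; "torque": the same for the moment, N m; "finger_gap": finger opening in m; "gripper_force": force on a finger pad.
Only numpy, scipy, OpenCV 4.12 (cv2) and the standard library are available. Lean on these libraries where they do the work, as an engineer would, in place of code of your own. Each camera call takes 0.05 s, during which the arm holds its last target. There are 200 camera calls.

### The job

Hook the yellow sink caddy onto the free end of the steel rail that sticks out from under the painted shelf, then slide it along the rail, under the shelf, to the red tag, where a hidden notch in the rail's top edge lies: feel for it and leave the caddy hanging there with its hook dropped fully into the notch. Leave the other things where they are.

Things in the scene. Friction and masses are not known exactly. Their poses are not given: they have to be found in the camera images.
- caddy: loose yellow plastic sink caddy, about 0.2 kg, standing on the worktop. Origin on its underside, z up. Open basket x -45..+35, y -50..+50, 45 mm tall; a grip fin rises from its middle; at its back a 4 mm plate (x 35..39, 60 mm wide up to z 70, above that an 18 mm wide strap) rises to a hook that opens downwards
- hook (a point): on the caddy at (46, 0, 100) mm, axes as the caddy's: middle of the underside of the hook's crown, which rests on the rail's top. Crown 18 mm wide in y, caddy x 35..57, z 100..106 mm; behind it a lip, x 53..57, reaches down to z 80. The hook's inside is 14 mm wide in x (39..53)
- fin (a point): on the caddy at (-25, 0, 76) mm: place to grip the fin, fingers closing along the caddy's y. The fin is 10 mm thick in y, caddy x -43..-7, z 45..95 mm
- shelf: fixed turquoise shelf, on two legs, with a steel rail under its front edge. Origin on the worktop below the rail's centre line, at the board end where the rail comes out; y along the rail into the shelf, x to the back. The board covers y 0..360, x 0..150, z 216..234 mm: the hook passes under it with 10 mm to spare but can be put on only at the rail's bare part
- rail_free (a point): middle of the bare part on the rail's top edge (shelf y -65), axes as the shelf's. The rail is a flat bar 8 mm thick in x, top edge at z 200 mm, 36 mm tall, shelf y -130..+360; the bare part is y -130..0. A lower bar (z 110..122 mm, in line with the rail) holds the back of the hung caddy; in front of the rail all is free
- tag: fixed red tag, 40 mm wide along the rail, clipped over the board's front edge (z 221..237 mm); origin on the worktop below the rail's centre line at the tag's middle, axes as the shelf's
- mark (a point): point on the rail's centre line at top-edge height (z 200 mm) straight below the tag's middle; axes as the shelf's. The notch (24 mm wide along the rail for the 18 mm hook, 6 mm deep) lies somewhere under the tag: its middle is up to 12 mm to either side of this point and is not measured
- cup: loose stainless steel cup, 72 mm across, 85 mm tall, standing on the shelf; leave it
- egg_cup: loose white ceramic egg cup, 48 mm across, 62 mm tall, on the shelf; leave it
- brush: loose blue scrubbing brush, 150 x 52 x 66 mm, on the worktop; leave it
- funnel: loose green funnel, mouth down, 100 mm across, 100 mm tall, on the worktop; leave it
- soap: loose green bottle, 60 mm across, 170 mm tall, on the worktop; leave it
- mug: loose blue mug, 80 mm across, 90 mm tall, on the worktop; leave it
There are look-alikes about, which are no part of the job. There is more than one size of the caddy; the job needs the smallest.

How it is judged:
By the outcome, as a careful person would: the job done as asked, in the order asked, and still so for the second after the job is handed in, with the robot touching nothing.
It also fails if it takes over 67 s, if anything falls off the work surface, if the arm or the gripper's body presses on something with over 40 N, if the wrist force passes 120 N, or if a joint passes its speed limit or range.

## Working session

There is one attempt and no reset: what is moved stays moved. The work goes in short steps, Python scripts to look and compute and a tool call to move; the robot and the scene stay as the last step left them, time stands still between calls to the robot, and variables do not carry over. Pictures are saved under pics/ and viewed, at most 10 in all, crops included, and the job is handed in when it is done.

Besides the shell and the picture viewer there is one more tool, called after "Request:" as a command line: name --pt "numbers of a row" for each row, then --argument value for the rest. servo_tool: Moves the arm, as the interface text tells. Its arguments: {"type":"object","properties":{"motion":{"type":"array"},"grip_force":{"type":"number"}},"required":["motion"]}

```bash
mkdir -p pics
python3 - <<'E'
from station import *
import cv2,numpy as np
s=sense();print({k:np.round(v,3).tolist() for k,v in s.items()})
for c in ["scene","side"]:
    im=get_image(c);cv2.imwrite(f"pics/{c}0.png",im[:,:,::-1])
    k=get_calibration(c);print(c,np.round(k["camera_matrix"],1).tolist(),k["k1"],np.round(k["world_from_camera"],3).tolist())
    for l in ["caddy","shelf","tag"]:
        print(c,l,[(np.round(d["rect"]).tolist(),round(d["p"],2)) for d in spot_in(c,l)])
E
```

```text
{'clock': 0.0, 'joint_pos': [-1.213, 0.508, -0.238, 1.501, 0.126, 1.149, -0.155], 'qd': [-0.001, -0.001, 0.0, 0.001, 0.0, -0.0, 0.002], 'effort': [0.0, -62.059, -2.187, -24.965, 0.013, 0.012, -0.0], 'position': [0.156, 0.605, 0.23], 'tool_rot': [0.126, 0.992, -0.001, -0.0], 'ft_force': [0.355, 0.245, -0.381], 'torque': [-0.007, 0.051, 0.011], 'gripper_force': 0.0, 'finger_gap': 0.085}
scene [[468.1, 0.0, 317.0], [0.0, 468.1, 242.5], [0.0, 0.0, 1.0]] -0.0034881505004083937 [[0.758, 0.476, -0.447, 1.037], [0.653, -0.565, 0.504, -0.57], [-0.012, -0.674, -0.739, 1.034], [0.0, 0.0, 0.0, 1.0]]
scene caddy [([127.0, 340.0, 198.0, 417.0], 0.69), ([206.0, 295.0, 257.0, 347.0], 0.68), ([124.0, 244.0, 202.0, 336.0], 0.61)]
scene shelf [([263.0, 208.0, 451.0, 422.0], 0.59)]
scene tag [([354.0, 240.0, 378.0, 253.0], 0.75)]
side [[621.4, 0.0, 326.2], [0.0, 621.4, 241.3], [0.0, 0.0, 1.0]] 0.005238374936225805 [[-0.959, -0.146, 0.244, 0.102], [-0.284, 0.545, -0.789, 1.331], [-0.017, -0.826, -0.564, 1.044], [0.0, 0.0, 0.0, 1.0]]
side caddy [([354.0, 192.0, 395.0, 243.0], 0.84), ([360.0, 157.0, 415.0, 213.0], 0.56)]
side shelf [([199.0, 156.0, 315.0, 303.0], 0.79)]
side tag [([264.0, 195.0, 280.0, 209.0], 0.57)]
```

View pics/scene0.png

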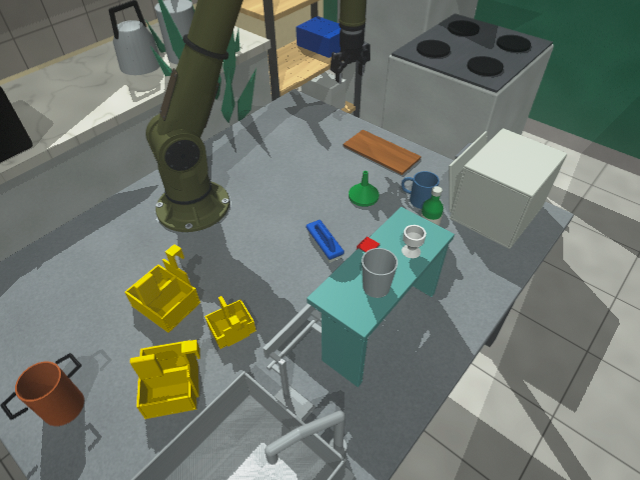

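View pics/side0.png

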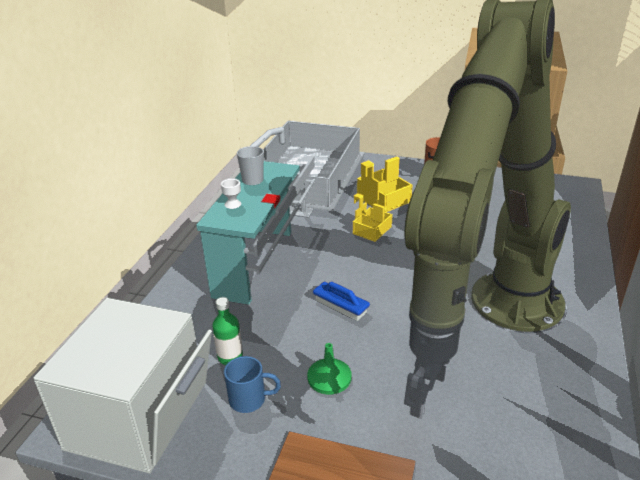

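Scene shows three yellow caddies: large at (162,297), large at (168,380), and a smaller one at (231,322). The side view shows the small one at (374,220). The candidates are those three, and I choose (231,322). The rail's free end is near (270,350) and the tag at (368,244). Next is a close crop to check and to pick pixels.

Run:
```python
import cv2,numpy as np
a=cv2.imread("pics/scene0.png");b=cv2.imread("pics/side0.png")
A=cv2.resize(a[280:380,195:328],(798,600),interpolation=cv2.INTER_CUBIC)
B=cv2.resize(b[150:280,225:398],(798,600),interpolation=cv2.INTER_CUBIC)
cv2.imwrite("pics/cA.png",A);cv2.imwrite("pics/cB.png",B)
```

```text
(no output)
```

View pics/cA.png

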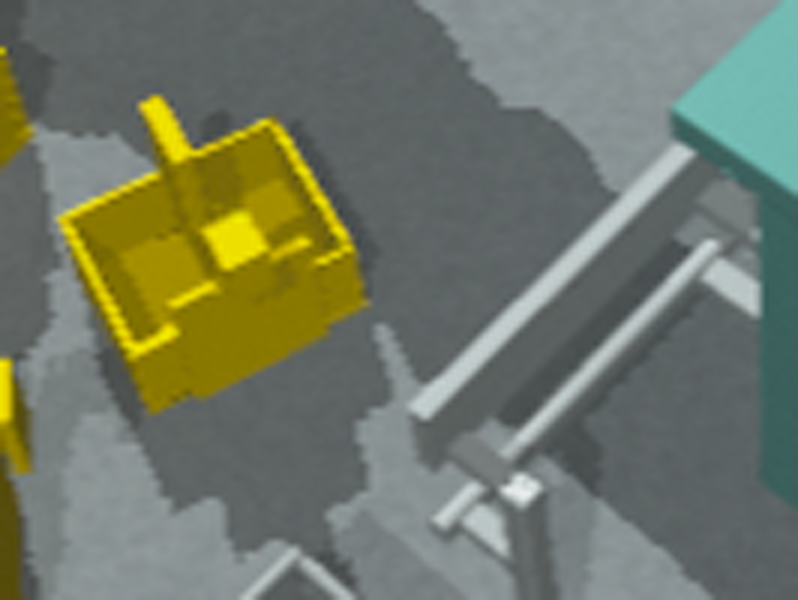

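View pics/cB.png

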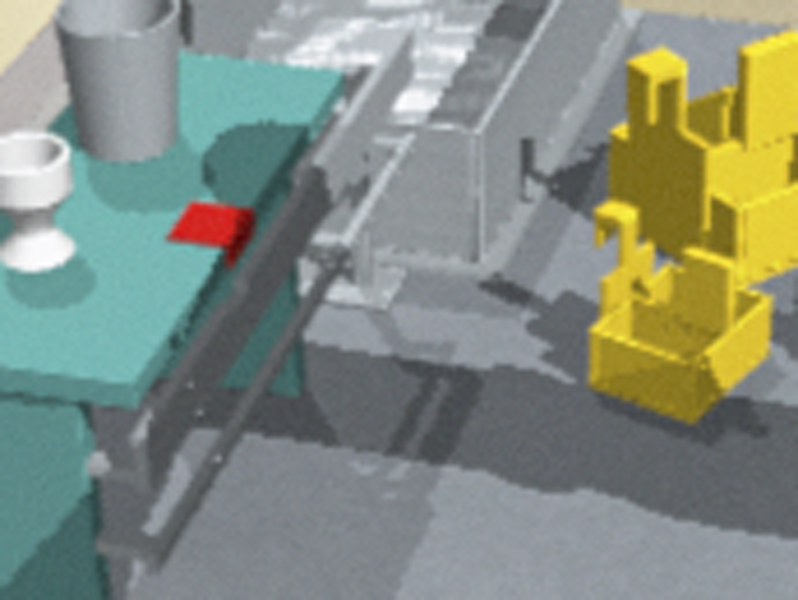

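The close crop confirms it: the smallest caddy, scene (231,322), hook side facing the rail, with crown at about (234.5,320). The rail's free end is at about (265.5,348.7), and the board corner nearest it is at about (307,299). I'll fit both poses.

```bash
cat > h.py <<'E'
from station import *
import cv2,numpy as np
from scipy.optimize import least_squares
from scipy.spatial.transform import Rotation as R
def proj(cal,P):
    T=np.linalg.inv(cal["world_from_camera"]);p=np.atleast_2d(P)@T[:3,:3].T+T[:3,3]
    s=p[:,:2]/p[:,2:];s=s*(1+cal["k1"]*(s**2).sum(1,keepdims=True));K=cal["camera_matrix"]
    return s@K[:2,:2].T+K[:2,2]
def ray(cal,px):
    K=cal["camera_matrix"];W=cal["world_from_camera"];d=(np.array(px,float)-K[:2,2])/[K[0,0],K[1,1]];s=d.copy()
    for _ in range(5): s=d/(1+cal["k1"]*(s@s))
    v=W[:3,:3]@np.r_[s,1];return W[:3,3],v
def atz(cal,px,z):
    o,v=ray(cal,px);return o+v*(z-o[2])/v[2]
def w(pose,P):
    P=np.atleast_2d(P)/1000.;c,s=np.cos(pose[2]),np.sin(pose[2])
    return np.c_[pose[0]+c*P[:,0]-s*P[:,1],pose[1]+s*P[:,0]+c*P[:,1],P[:,2]]
def fit(obs,x0):  # obs: list of (cal,P,px)
    f=lambda q:np.concatenate([(proj(c,w(q,P))-px).ravel() for c,P,px in obs])
    r=least_squares(f,x0,loss="soft_l1");return r.x,f(r.x).reshape(-1,2)
E
python3 - <<'E'
from h import *
sc,sd=get_calibration("scene"),get_calibration("side")
A=lambda l:np.array(l)/6+[195,280]
B=lambda l:np.array(l)/[4.613,4.615]+[225,150]
P=[(-45,-50,45),(-45,50,45),(35,-50,45),(35,50,45),(35,-50,0),(35,50,0),(39,-30,70),(39,30,70),(35,-9,106),(35,9,106),(57,9,106),(57,-9,106)]
p=A([(62,217),(272,120),(135,356),(354,250),(152,412),(367,303),(165,307),(312,240),(205,231),(248,213),(268,250),(224,270)])
g=atz(sc,A([237,240]),.1)
q,r=fit([(sc,P,p)],[g[0],g[1],-1]);print("caddy",q,np.round(r,1).tolist())
print("side crop pred",np.round((proj(sd,w(q,P+[(-43,0,95),(-7,0,95)]))-[225,150])*4.614).tolist())
Q=[(0,0,234),(0,0,216),(-4,-130,200),(4,-130,200)]
pq=A([(672,110),(674,145),(412,410),(432,418)])
Qs=[(0,0,234),(0,360,234),(0,360,216)]
ps=B([(345,72),(137,382),(137,403)])
g0=atz(sc,A([672,110]),.234);g1=atz(sd,ps[1],.234)
print(g0,g1)
yaw=np.arctan2(*(g1-g0)[[1,0]])-np.pi/2
q2,r=fit([(sc,Q,pq),(sd,Qs,ps)],[g0[0],g0[1],yaw]);print("shelf",q2,np.round(r,1).tolist())
# tag via colour
for c,cal,n in((sc,sc,"scene"),(sd,sd,"side")):
    im=cv2.imread(f"pics/{n}0.png").astype(int);m=(im[:,:,2]>140)&(im[:,:,1]<60)&(im[:,:,0]<60)
    n_,lab,st,ce=cv2.connectedComponentsWithStats(m.astype(np.uint8))
    for i in range(1,n_):
        if st[i,4]>15: print(n,st[i],ce[i],atz(cal,ce[i],.237))
    Y=np.array([100,150,200,250]);print("shelf y->",proj(cal,w(q2,[(0,y,237) for y in Y])).round(1).tolist())
E
```

```text
caddy [ 0.44478245 -0.23264205 -0.31828424] [[-0.8, -0.3], [0.6, -1.2], [-0.5, 0.4], [0.4, -0.4], [-0.2, 0.5], [0.2, 0.5], [1.2, 0.5], [-0.4, 0.5], [-0.3, -0.3], [-0.5, -0.7], [0.1, -0.1], [0.4, 0.1]]
side crop pred [[767.0, 291.0], [688.0, 360.0], [663.0, 257.0], [583.0, 324.0], [662.0, 314.0], [582.0, 381.0], [643.0, 236.0], [594.0, 276.0], [632.0, 204.0], [617.0, 216.0], [589.0, 206.0], [604.0, 195.0], [728.0, 258.0], [680.0, 242.0]]
[ 0.64081635 -0.1573253   0.234     ] [0.62649822 0.20575751 0.234     ]
shelf [ 0.63929579 -0.15674226  0.02957109] [[-0.4, -0.6], [-0.4, -1.4], [0.3, -0.0], [-0.1, 0.9], [-1.4, -1.7], [-0.4, -0.7], [0.2, 1.0]]
scene [360 237  19  15 158] [368.12658228 244.07594937] [0.64857033 0.04517259 0.237     ]
shelf y-> [[335.8, 267.8], [349.4, 254.3], [362.3, 241.4], [374.6, 229.2]]
side [263 194  14   9  91] [269.78021978 198.24175824] [0.64741475 0.04951727 0.237     ]
shelf y-> [[287.6, 179.5], [281.8, 188.4], [275.8, 197.7], [269.4, 207.5]]
```

Request:
servo_tool --pt "0 0 0 -39 -21.4 -7 1" --pt "0 0 0 -39 -21.4 -7 1" --pt "0 0 0 -39 -21.4 -7 1" --pt "0 0 0 -39 -21.4 -7 1" --pt "0 0 0 -39 -21.4 -7 1" --pt "0 0 0 -39 -21.4 -7 1" --pt "0 0 0 -39 -21.4 -7 1" --pt "0 0 0 -39 -21.4 -7 1" --pt "0 0 0 -39 -21.4 -7 1" --pt "0 0 0 -39 -21.4 -7 1" --pt "0 0 0 -39 -21.4 -7 1" --pt "0 0 0 -39 -21.4 -7 1"

```text
clock: 1.4
position: [0.4867, 0.2932, 0.3021]
tool_rot: [0.132, 0.991, -0.001, 0.002]
ft_force: [0.2, -0.9, -0.5]
finger_gap: 0.0855
gripper_force: 0.0
```

Request:
servo_tool --pt "0 0 0 -3 -26 1 1" --pt "0 0 0 -3 -26 1 1" --pt "0 0 0 -3 -26 1 1" --pt "0 0 0 -3 -26 1 1" --pt "0 0 0 -3 -26 1 1" --pt "0 0 0 -3 -26 1 1" --pt "0 0 0.07 -7.4 -52.3 2 1" --pt "0 0 0.07 -7.4 -52.3 2 1" --pt "0 0 0.07 -7.4 -52.3 2 1" --pt "0 0 0.07 -7.4 -52.3 2 1" --pt "0 0 0.07 -7.4 -52.3 2 1" --pt "0 0 0.07 -7.4 -52.3 2 1"

```text
clock: 2.4
position: [0.4233, -0.1975, 0.2826]
tool_rot: [0.16, 0.987, -0.0, 0.0]
ft_force: [1.4, -0.5, -0.0]
finger_gap: 0.0854
gripper_force: 0.0
```

```bash
cat >> h.py <<'E'
def togo(p,yaw):  # tool-frame cm & turn to a target TCP pose; yaw = caddy yaw, tool y along caddy y
    s=sense();T=R.from_quat(s["tool_rot"]);c,n=np.cos(yaw),np.sin(yaw)
    D=R.from_matrix(np.array([[-c,-n,0],[-n,c,0],[0,0,-1]]).T if 0 else np.array([[-c,-n,0],[-n,c,0],[0,0,-1]]))
    print("t",round(s["clock"],2),"pos",np.round(s["position"],4),"F",np.round(s["ft_force"],1),"gap",round(s["finger_gap"],4),
     "| turn",np.round((T.inv()*D).as_rotvec(),3),"shift cm",np.round(100*T.inv().apply(np.array(p)-s["position"]),2))
def fin(pose,z):return w(pose,[(-25,0,0)])[0]*[1,1,0]+[0,0,z]
E
python3 - <<'E'
from h import *
import station;print(station.grip_point_offset)
q=[0.4448,-0.2326,-0.3183]
togo(fin(q,.076-station.grip_point_offset),q[2])
cal=get_calibration("wrist");im=get_image("wrist");cv2.imwrite("pics/w1.png",im[:,:,::-1])
print(proj(cal,w(q,[(-43,0,95),(-7,0,95),(46,0,106),(-45,-50,45),(-45,50,45)])).round(0).tolist())
E
```

```text
0.0187
t 2.4 pos [ 0.4233 -0.1975  0.2826] F [ 1.4 -0.5 -0. ] gap 0.0854 | turn [ 0.     0.001 -0.004] shift cm [-0.63 -2.66 22.54]
[[300.0, 202.0], [300.0, 239.0], [301.0, 295.0], [256.0, 193.0], [350.0, 192.0]]
```

View pics/w1.png

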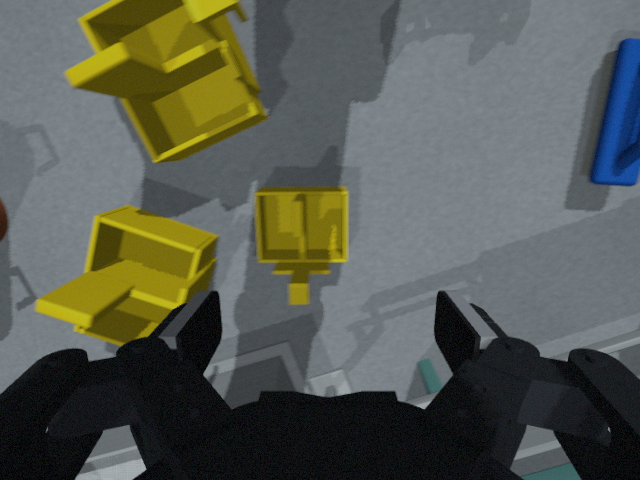

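The wrist view shows the small caddy below: rim corners at (256,187), (348,187), (257,262), (348,261), crown at (299,293). That is a few pixels off the prediction. I'll move above it, settle, and refit.

Request:
servo_tool --pt "0 0 0 -0.6 -2.7 6 1" --pt "0 0 0 -0.6 -2.7 6 1" --pt "0 0 0 -0.6 -2.7 6 1" --pt "0 0 0 -0.6 -2.7 6 1" --pt "0 0 0 -0.6 -2.7 6 1" --pt "0 0 0 -0.6 -2.7 6 1"

```text
clock: 2.95
position: [0.4221, -0.2226, 0.2239]
tool_rot: [0.16, 0.987, -0.0, 0.001]
ft_force: [0.3, -0.6, 0.3]
finger_gap: 0.0855
gripper_force: 0.0
```

Run:
```python
from h import *
q=[0.4448,-0.2326,-0.3183]
togo(fin(q,.0573),q[2])
cal=get_calibration("wrist");im=get_image("wrist")
hsv=cv2.cvtColor(im,cv2.COLOR_RGB2HSV);m=cv2.inRange(hsv,(20,120,60),(35,255,255))
P=[(-45,-50,45),(-45,50,45),(35,50,45),(35,-50,45),(46,0,106),(-43,0,95),(-7,0,95)]
p=proj(cal,w(q,P));print(p.round(0).tolist())
v=im[:,:,::-1].copy()
for a in p: cv2.circle(v,tuple(int(round(t)) for t in a),2,(0,0,255),-1)
cv2.imwrite("pics/w2.png",cv2.resize(v[130:400,150:510],(800,600),interpolation=cv2.INTER_CUBIC))
```

```text
t 2.95 pos [ 0.4221 -0.2226  0.2239] F [ 0.3 -0.6  0.3] gap 0.0855 | turn [ 0.     0.003 -0.003] shift cm [ 0.08 -0.24 16.66]
[[270.0, 194.0], [381.0, 193.0], [378.0, 276.0], [274.0, 277.0], [326.0, 317.0], [325.0, 205.0], [325.0, 250.0]]
```

View pics/w2.png

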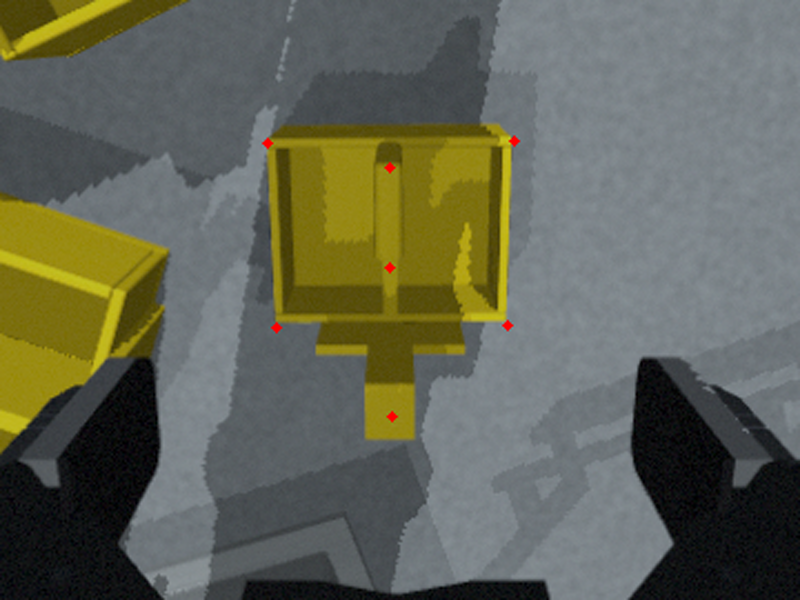

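The view confirms the pose to about 2 mm: crown centre is at crop (390,411) against 416 predicted, and the fin is centred at crop x≈389. I'll descend over the fin and grip.

Request:
servo_tool --pt "0 0 0 0.2 -0.15 4 1" --pt "0 0 0 0.2 -0.15 8 1" --pt "0 0 0 0.2 -0.15 11 1" --pt "0 0 0 0.2 -0.15 13 1" --pt "0 0 0 0.2 -0.15 15 1" --pt "0 0 0 0.2 -0.15 16 1" --pt "0 0 0 0.2 -0.15 16.5 1" --pt "0 0 0 0.2 -0.15 16.5 1" --pt "0 0 0 0.2 -0.15 16.5 1"

```text
clock: 3.75
position: [0.4193, -0.2241, 0.0582]
tool_rot: [0.16, 0.987, -0.0, 0.001]
ft_force: [-0.4, 0.5, 0.0]
finger_gap: 0.0852
gripper_force: 0.0
```

Request:
servo_tool --pt "0 0 0 0 0 0 0" --pt "0 0 0 0 0 0 0" --pt "0 0 0 0 0 0 0" --pt "0 0 0 0 0 0 0" --pt "0 0 0 0 0 0 0" --pt "0 0 0 0 0 0 0" --pt "0 0 0 0 0 0 0" --pt "0 0 0 0 0 0 0" --pt "0 0 0 0 0 0 0" --pt "0 0 0 0 0 0 0" --pt "0 0 0 0 0 0 0" --pt "0 0 0 0 0 0 0" --grip_force 60

```text
clock: 4.75
position: [0.4187, -0.2242, 0.0576]
tool_rot: [0.161, 0.987, -0.0, 0.0]
ft_force: [-0.4, 1.3, 5.1]
finger_gap: 0.0093
gripper_force: 59.1
```

Run:
```python
from h import *
togo([.4,-.2,.1],-.318); print(sense()["gripper_force"])
```

```text
t 4.75 pos [ 0.4187 -0.2242  0.0576] F [-0.4  1.3  5.1] gap 0.0093 | turn [-0.     0.    -0.005] shift cm [ 2.54  1.7  -4.24]
59.145843386650085
```

Request:
servo_tool --pt "0 0 0 0 0 -1 0" --pt "0 0 0 0 0 -4 0" --pt "0 0 0 0 0 -8 0" --pt "0 0 0 0 0 -12 0" --pt "0 0 0 0 0 -15 0" --pt "0 0 -0.1 -3 1 -15 0" --pt "0 0 -0.2 -6 2 -15 0" --pt "0 0 -0.3 -9 3 -15 0" --pt "0 0 -0.35 -12 4 -15 0" --pt "0 0 -0.35 -13.5 4.5 -15 0" --pt "0 0 -0.35 -14.4 4.8 -15 0" --pt "0 0 -0.35 -14.4 4.8 -15 0"

```text
clock: 5.75
position: [0.5694, -0.2238, 0.2055]
tool_rot: [-0.014, 1.0, 0.001, -0.003]
ft_force: [-0.1, 0.2, -3.1]
finger_gap: 0.0095
gripper_force: 58.8
```

Request:
servo_tool --pt "0 0 0 0 0 0 0" --pt "0 0 0 0 0 0 0" --pt "0 0 0 0 0 0 0"

```text
clock: 6.0
position: [0.5697, -0.2246, 0.2075]
tool_rot: [-0.013, 1.0, -0.0, 0.0]
ft_force: [0.5, -0.1, -2.3]
finger_gap: 0.0095
gripper_force: 58.8
```

Run:
```python
from h import *
sh=[0.6393,-0.1567,0.0296]
togo(w(sh,[(-71,-65,0)])[0]+[0,0,.2076],sh[2])
q=np.r_[0,0,0.]
s=sense();T=R.from_quat(s["tool_rot"]).as_matrix();yaw=np.arctan2(-T[0,1],T[1,1]);print("yaw",yaw)
a=get_image("scene")[:,:,::-1];b=get_image("side")[:,:,::-1];cal=get_calibration("wrist");c=get_image("wrist")[:,:,::-1]
for n,i in zip(("sc3","sd3","w3"),(a,b,c)):cv2.imwrite(f"pics/{n}.png",i)
A=cv2.resize(a[250:370,235:341],(530,600),interpolation=cv2.INTER_CUBIC);B=cv2.resize(b[130:220,280:328],(270,506),interpolation=cv2.INTER_CUBIC)
v=np.zeros((600,800,3),np.uint8);v[:,:530]=A;v[:506,530:]=B;cv2.imwrite("pics/m3.png",v)
base=np.array([s["position"][0],s["position"][1],yaw])
pq=w(base,[(25,0,0)]);z=s["position"][2]-.0576
for cc in ("scene","side"):
    cl=get_calibration(cc);P=w([pq[0,0],pq[0,1],yaw],[(46,0,106),(35,-9,106),(57,-9,106),(57,9,106),(35,9,106)])+[0,0,z]
    print(cc,proj(cl,P).round(1).tolist(),"rail",proj(cl,w(sh,[(0,-130,200),(0,-65,200),(0,0,200)])).round(1).tolist())
```

```text
t 6.0 pos [ 0.5697 -0.2246  0.2075] F [ 0.5 -0.1 -2.3] gap 0.0095 | turn [-0.     0.    -0.003] shift cm [-0.05  0.08 -0.01]
yaw 0.026478743671161216
scene [[284.7, 312.5], [277.6, 312.5], [285.9, 318.4], [291.9, 312.4], [283.7, 306.7]] rail [[265.4, 349.4], [287.0, 327.5], [307.1, 307.1]]
side [[304.9, 146.9], [309.4, 146.0], [302.1, 145.2], [300.3, 147.9], [307.6, 148.6]] rail [[311.3, 154.7], [305.3, 164.3], [298.9, 174.5]]
```

View pics/m3.png

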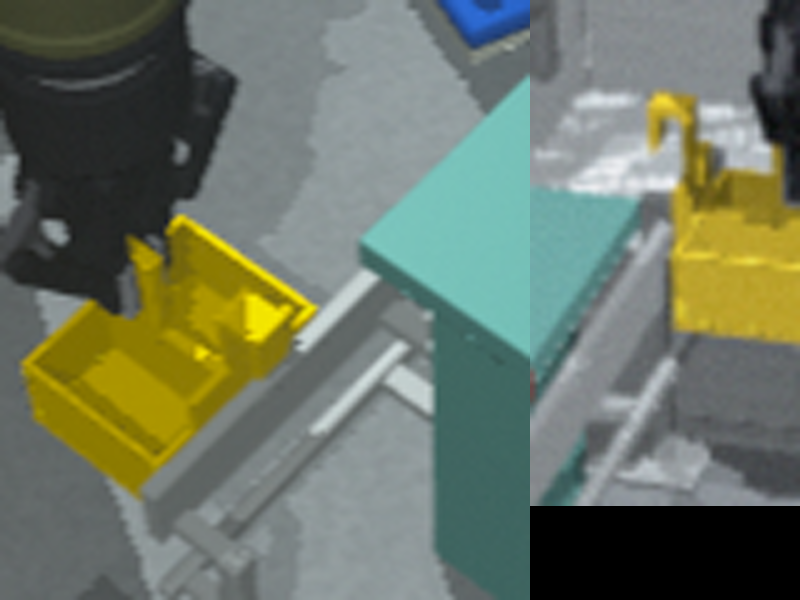

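View pics/w3.png

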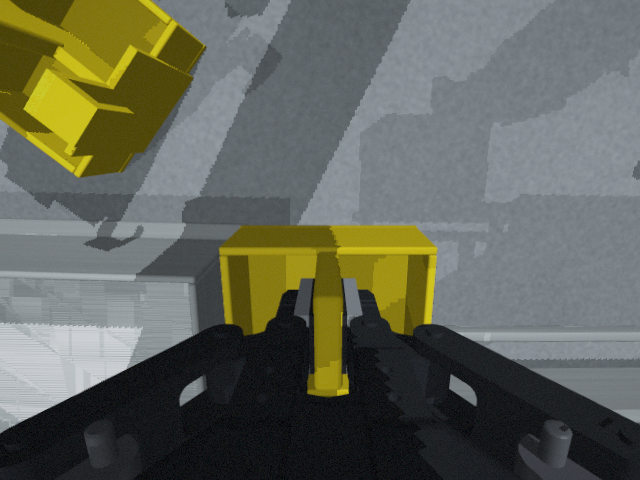

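Scene and side views show the crown at about (285,313) and (305,147). Both are within a pixel of the prediction and lined up above the rail. The wrist view shows the fin held square between the pads at (327,330). I'll lower the hook over the rail, watching the force.

Request:
servo_tool --pt "0 0 0 -0.05 0 1 0" --pt "0 0 0 -0.05 0 2 0" --pt "0 0 0 -0.05 0 2.5 0" --pt "0 0 0 -0.05 0 2.8 0" --pt "0 0 0 -0.05 0 3 0" --pt "0 0 0 -0.05 0 3.2 0" --pt "0 0 0 -0.05 0 3.3 0" --pt "0 0 0 -0.05 0 3.3 0" --pt "0 0 0 -0.05 0 3.3 0"

```text
clock: 6.9
position: [0.5699, -0.2246, 0.1742]
tool_rot: [-0.013, 1.0, 0.0, -0.001]
ft_force: [-5.2, -1.1, -1.6]
finger_gap: 0.0094
gripper_force: 58.9
```

Request:
servo_tool --pt "0 0 0 0.2 0 0 0" --pt "0 0 0 0.2 0 0 0" --pt "0 0 0 0.2 0 0 0"

```text
clock: 7.15
position: [0.5697, -0.2242, 0.1747]
tool_rot: [-0.014, 1.0, -0.0, 0.001]
ft_force: [0.3, -0.7, -2.5]
finger_gap: 0.0094
gripper_force: 58.8
```

Request:
servo_tool --pt "0 0 0 0.1 0 0 0" --pt "0 0 0 0.1 0 0.3 0" --pt "0 0 0 0.1 0 0.5 0" --pt "0 0 0 0.1 0 0.5 0" --pt "0 0 0 0.1 0 0.5 0"

```text
clock: 7.57
position: [0.5678, -0.2243, 0.1691]
tool_rot: [-0.014, 1.0, 0.0, -0.0]
ft_force: [-0.1, 0.8, -2.0]
finger_gap: 0.0094
gripper_force: 58.8
```

Request:
servo_tool --pt "0 0 0 0.2 0 0 0" --pt "0 0 0 0.4 0 0 0" --pt "0 0 0 0.5 0 0 0" --pt "0 0 0 0.6 0 0 0" --pt "0 0 0 0.6 0 0 0"

```text
clock: 7.98
position: [0.5642, -0.2244, 0.1699]
tool_rot: [-0.014, 1.0, -0.0, 0.002]
ft_force: [7.7, 0.7, -4.1]
finger_gap: 0.0094
gripper_force: 58.4
```

Request:
servo_tool --pt "0 0 0 -0.5 0 0 0" --pt "0 0 0 -0.5 0 0.5 0" --pt "0 0 0 -0.5 0 0.8 0" --pt "0 0 0 -0.5 0 1.0 0" --pt "0 0 0 -0.5 0 1.15 0" --pt "0 0 0 -0.5 0 1.25 0" --pt "0 0 0 -0.5 0 1.3 0" --pt "0 0 0 -0.5 0 1.3 0"

```text
clock: 8.65
position: [0.5666, -0.2246, 0.1572]
tool_rot: [-0.013, 1.0, -0.0, 0.0]
ft_force: [-2.3, 0.7, 4.9]
finger_gap: 0.009
gripper_force: 60.1
```

Run:
```python
from h import *
sh=[0.6393,-0.1567,0.0296]
sc,sd=get_calibration("scene"),get_calibration("side")
# tag: fit its y along rail from both cameras' masks by rendering front face + top
def T(y0,px0):  # top face z237 x -? .. ; front face z221..237
    return w(sh,[(px0,y0+a,z) for a in(-20,20) for z in(221,237)])
for n,cal in(("scene",sc),("side",sd)):
    im=cv2.imread(f"pics/{n}0.png").astype(int);m=((im[:,:,2]>110)&(im[:,:,1]<90)&(im[:,:,0]<90)).astype(np.uint8)
    n_,lab,st,ce=cv2.connectedComponentsWithStats(m);i=[i for i in range(1,n_) if st[i,4]>30 and 250<ce[i][0]<400 and 180<ce[i][1]<260]
    for j in i:
        px=np.argwhere(lab==j)[:,::-1]
        P=np.array([atz(cal,p,.237) for p in px])-[sh[0],sh[1],0];c,s=np.cos(sh[2]),np.sin(sh[2])
        X=P[:,0]*c+P[:,1]*s;Y=-P[:,0]*s+P[:,1]*c
        print(n,st[j],"area",len(px),"shelf X",np.percentile(X,[1,99]).round(4),"Y",np.percentile(Y,[1,50,99]).round(4),
         "Y of rows X>5mm",np.percentile(Y[X>.005],[0,50,100]).round(4))
togo(w(sh,[(-73.5,205,0)])[0]+[0,0,.161],sh[2])
```

```text
scene [357 237  22  15 190] area 190 shelf X [-0.0031  0.0344] Y [0.1793 0.2011 0.219 ] Y of rows X>5mm [0.1784 0.2023 0.2192]
side [262 194  17  10 116] area 116 shelf X [-0.0044  0.031 ] Y [0.1851 0.2058 0.2254] Y of rows X>5mm [0.1827 0.2052 0.2255]
t 8.65 pos [ 0.5666 -0.2246  0.1572] F [-2.3  0.7  4.9] gap 0.009 | turn [-0.     0.    -0.003] shift cm [-0.05 27.07 -0.39]
```

Request:
servo_tool --pt "0 0 -0.003 0 0 -0.4 0" --pt "0 0 -0.003 0 2 -0.4 0" --pt "0 0 -0.003 0 5 -0.4 0" --pt "0 0 -0.003 0 8 -0.4 0" --pt "0 0 -0.003 0 11 -0.4 0" --pt "0 0 -0.003 0 13 -0.4 0" --pt "0 0 -0.003 0 14 -0.4 0" --pt "0 0 -0.003 0 14 -0.4 0"

```text
clock: 9.32
position: [0.5632, -0.0816, 0.1604]
tool_rot: [-0.017, 1.0, 0.001, 0.0]
ft_force: [-0.8, -0.9, -1.9]
finger_gap: 0.0093
gripper_force: 59.0
```

Request:
servo_tool --pt "0 0 0 0 2 0 0" --pt "0 0 0 0 5 0 0" --pt "0 0 0 0 8 0 0" --pt "0 0 0 0 9.5 0 0" --pt "0 0 0 0 10.3 0 0" --pt "0 0 0 0 10.3 0 0" --pt "0 0 0 0 10.3 0 0"

```text
clock: 9.9
position: [0.5603, 0.0163, 0.1604]
tool_rot: [-0.014, 1.0, -0.001, 0.0]
ft_force: [-0.2, -0.2, -1.9]
finger_gap: 0.0096
gripper_force: 59.1
```

Run:
```python
from h import *
sh=[0.6393,-0.1567,0.0296]
togo(w(sh,[(-74.2,202,0)])[0]+[0,0,.1576],sh[2])
```

```text
t 9.9 pos [0.5603 0.0163 0.1604] F [-0.2 -0.2 -1.9] gap 0.0096 | turn [-0.001  0.    -0.001] shift cm [0.04 2.68 0.27]
```

Request:
servo_tool --pt "0 0 0 0 0 0.2 0" --pt "0 0 0 0 0 0.35 0" --pt "0 0 0 0 0 0.45 0" --pt "0 0 0 0 0 0.45 0"

```text
clock: 10.23
position: [0.5606, 0.0162, 0.1565]
tool_rot: [-0.014, 1.0, -0.001, 0.001]
ft_force: [-1.6, -1.8, 4.1]
finger_gap: 0.0097
gripper_force: 60.2
```

Request:
servo_tool --pt "0 0 0 0 0.2 0 0" --pt "0 0 0 0 0.4 0 0" --pt "0 0 0 0 0.6 0 0" --pt "0 0 0 0 0.6 0 0" --pt "0 0 0 0 0.6 0 0"

```text
clock: 10.65
position: [0.5605, 0.0243, 0.1564]
tool_rot: [-0.015, 1.0, -0.0, 0.001]
ft_force: [-0.8, -2.8, 5.2]
finger_gap: 0.0093
gripper_force: 60.2
```

Request:
servo_tool --pt "0 0 0 0 0.2 0 0" --pt "0 0 0 0 0.4 0 0" --pt "0 0 0 0 0.4 0 0" --pt "0 0 0 0 0.4 0 0"

```text
clock: 10.98
position: [0.5604, 0.0284, 0.1565]
tool_rot: [-0.015, 1.0, -0.0, 0.001]
ft_force: [-0.2, -2.1, 5.4]
finger_gap: 0.0094
gripper_force: 60.2
```

Request:
servo_tool --pt "0 0 0 0 0.2 0 0" --pt "0 0 0 0 0.4 0 0" --pt "0 0 0 0 0.4 0 0" --pt "0 0 0 0 0.4 0 0"

```text
clock: 11.32
position: [0.5602, 0.0324, 0.1564]
tool_rot: [-0.015, 1.0, -0.0, 0.001]
ft_force: [0.4, -3.9, 5.4]
finger_gap: 0.0091
gripper_force: 60.2
```

Request:
servo_tool --pt "0 0 0 0 0.2 0 0" --pt "0 0 0 0 0.4 0 0" --pt "0 0 0 0 0.4 0 0" --pt "0 0 0 0 0.4 0 0"

```text
clock: 11.65
position: [0.5602, 0.0364, 0.1564]
tool_rot: [-0.015, 1.0, -0.0, 0.001]
ft_force: [-0.8, -3.5, 4.8]
finger_gap: 0.0093
gripper_force: 60.2
```

Request:
servo_tool --pt "0 0 0 0 0.2 0 0" --pt "0 0 0 0 0.4 0 0" --pt "0 0 0 0 0.4 0 0" --pt "0 0 0 0 0.4 0 0"

```text
clock: 11.98
position: [0.5601, 0.0405, 0.1564]
tool_rot: [-0.015, 1.0, -0.0, 0.001]
ft_force: [0.7, -3.4, 6.3]
finger_gap: 0.009
gripper_force: 60.2
```

Request:
servo_tool --pt "0 0 0 0 0.2 0 0" --pt "0 0 0 0 0.3 0 0" --pt "0 0 0 0 0.3 0 0"

```text
clock: 12.23
position: [0.56, 0.0434, 0.1564]
tool_rot: [-0.015, 1.0, -0.0, 0.001]
ft_force: [1.3, -2.6, 5.8]
finger_gap: 0.0094
gripper_force: 60.2
```

Request:
servo_tool --pt "0 0 0 0 0.2 0 0" --pt "0 0 0 0 0.3 0 0" --pt "0 0 0 0 0.3 0 0"

```text
clock: 12.48
position: [0.5599, 0.0464, 0.1564]
tool_rot: [-0.015, 1.0, -0.0, 0.001]
ft_force: [0.8, -2.6, 5.3]
finger_gap: 0.0093
gripper_force: 60.2
```

Request:
servo_tool --pt "0 0 0 0 0.2 0 0" --pt "0 0 0 0 0.3 0 0" --pt "0 0 0 0 0.3 0 0"

```text
clock: 12.73
position: [0.5598, 0.0495, 0.1562]
tool_rot: [-0.015, 1.0, 0.0, 0.001]
ft_force: [2.9, -3.0, 3.7]
finger_gap: 0.0091
gripper_force: 60.1
```

Request:
servo_tool --pt "0 0 0 0 0.2 0 0" --pt "0 0 0 0 0.2 0 0" --pt "0 0 0 0 0.2 0 0"

```text
clock: 12.98
position: [0.5597, 0.0521, 0.1556]
tool_rot: [-0.015, 1.0, 0.0, 0.001]
ft_force: [5.6, -1.6, -0.5]
finger_gap: 0.0093
gripper_force: 59.3
```

Fz fell to about 0 and z dropped at TCP y≈0.052, so the notch is here. I'll ease off the lip contact and lower further.

Request:
servo_tool --pt "0 0 0 -0.2 0 0 0" --pt "0 0 0 -0.2 0 0.1 0" --pt "0 0 0 -0.2 0 0.2 0" --pt "0 0 0 -0.2 0 0.3 0" --pt "0 0 0 -0.2 0 0.3 0"

```text
clock: 13.4
position: [0.5601, 0.0518, 0.1521]
tool_rot: [-0.015, 1.0, 0.0, -0.001]
ft_force: [0.2, -0.2, -1.6]
finger_gap: 0.0092
gripper_force: 59.0
```

Request:
servo_tool --pt "0 0 0 0 0.1 0.1 0" --pt "0 0 0 0 0.1 0.2 0" --pt "0 0 0 0 0.1 0.24 0" --pt "0 0 0 0 0.1 0.24 0" --pt "0 0 0 0 0.1 0.24 0"

```text
clock: 13.82
position: [0.5609, 0.0527, 0.1508]
tool_rot: [-0.015, 1.0, 0.0, 0.0]
ft_force: [-0.6, 1.4, 2.2]
finger_gap: 0.0094
gripper_force: 59.7
```

Request:
servo_tool --pt "0 0 0 0 0 0 0.1" --pt "0 0 0 0 0 0 0.2" --pt "0 0 0 0 0 0 0.3" --pt "0 0 0 0 0 0 0.5" --pt "0 0 0 0 0 0 0.6" --pt "0 0 0 0 0 0 0.6" --pt "0 0 0 0 0 0 0.6" --pt "0 0 0 0 0 0 0.6" --grip_force 20

```text
clock: 14.48
position: [0.5609, 0.0524, 0.1504]
tool_rot: [-0.015, 1.0, -0.0, -0.0]
ft_force: [-0.5, 0.2, 0.1]
finger_gap: 0.0511
gripper_force: 0.0
```

Request:
servo_tool --pt "0 0 0 0 0 -1 0.6" --pt "0 0 0 0 0 -3 0.6" --pt "0 0 0 0 0 -6 0.6" --pt "0 0 0 2 0 -9 0.6" --pt "0 0 0 5 0 -12 0.6" --pt "0 0 0 8 0 -15 0.6" --pt "0 0 0 10 0 -17 0.6" --pt "0 0 0 10 0 -17 0.6" --pt "0 0 0 10 0 -17 0.6"

```text
clock: 15.23
position: [0.4608, 0.0495, 0.3228]
tool_rot: [-0.015, 1.0, 0.0, 0.002]
ft_force: [0.3, 0.7, -0.5]
finger_gap: 0.0514
gripper_force: 0.0
```

Run:
```python
from h import *
togo([.5,.05,.3],.03)
a=get_image("scene")[:,:,::-1];b=get_image("side")[:,:,::-1]
A=cv2.resize(a[180:320,280:420],(400,400),interpolation=cv2.INTER_CUBIC);B=cv2.resize(b[140:280,220:360],(400,400),interpolation=cv2.INTER_CUBIC)
cv2.imwrite("pics/f.png",np.hstack([A,B]))
# expected rim corners if seated: caddy z=.094, hook on rail at TCP y .0527
q=[w([0.5609,.0527,.03],[(25,0,0)])[0][0]+.0,w([0.5609,.0527,.03],[(25,0,0)])[0][1],.03]
P=[(-45,-50,45),(-45,50,45),(35,50,45),(-43,0,95),(-7,0,95)]
for n,o in(("scene",(280,180)),("side",(220,140))):
    print(n,((proj(get_calibration(n),w(q,P)+[0,0,.094])-o)*400/140).round().tolist())
```

```text
t 15.23 pos [0.4608 0.0495 0.3228] F [ 0.3  0.7 -0.5] gap 0.0514 | turn [0.001 0.005 0.   ] shift cm [-3.91 -0.07  2.3 ]
scene [[117.0, 228.0], [185.0, 163.0], [258.0, 204.0], [154.0, 157.0], [188.0, 176.0]]
side [[272.0, 246.0], [242.0, 306.0], [157.0, 294.0], [254.0, 229.0], [215.0, 224.0]]
```

View pics/f.png

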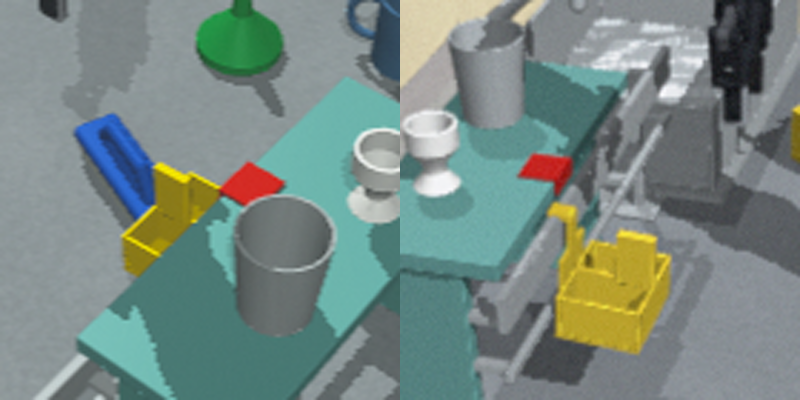

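The caddy hangs level under the red tag: scene rim corner at about (323,263), side near corner at about (304,248). That is close to the seated prediction, and the cup and egg cup haven't moved. The hook touched bottom about 6 mm below the rail top before I released it. Handing in.

```bash
python3 -c "
from station import *
print(sign_off())"
```

```text
the job is handed in; nothing more can be done
None
```

The smallest yellow caddy now hangs on the rail under the red tag: its hook was felt to drop about 6 mm, the notch's full depth, before release. The job was handed in at about 15 s on the robot's clock, and no verdict came back.

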